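# Sweep the bar offcuts into the scrap pen

### The arm

A 7-joint arm with a two-finger parallel gripper is mounted at the origin on the work surface. World frame = base frame: x ahead of the robot, y to its left, z up, the work surface at z = 0. Lengths are in m, angles in rad, forces in N, time in s.
With the tool pointing down it reaches from about 0.35 to 0.9 m from the base axis. Payload 19.9 kg.
Tool frame: the origin (TCP) lies between the finger pads; the fingertips stand 19 mm ahead of it and the grasp point (between the pads) is the TCP; z points along the fingers, y is the direction in which the jaws open and shut (so a half turn about z gives the same grasp; the last joint's range is limited). The gripper opens to 94 mm and grips with 3 to 60 N. Pads are 16 mm wide; open, the fingers measure 119 mm over their backs; the gripper's body (75 mm by 177 mm) begins 78 mm behind the grasp point.
Start: joints at [-1.325, 0.417, -0.01, 1.614, 0.005, 1.111, -0.053], TCP at [0.177, 0.599, 0.224] pointing down, gripper open.
Joint ranges: [-2.81, 2.81], [-0.39, 2.02], [-1.27, 1.25], [0.06, 2.57], [-1.19, 4.33], [0.19, 2], [-2.82, 2.82]. Speed limits (rad/s): [1.89, 1.89, 2.39, 2.39, 3.01, 3.01, 3.01].

### API

Orientations are given as a 3x3 rotation matrix whose columns are the frame's x, y, z axes.
In Python, from rig import robot gives the robot as it stands. Calls block until the motion is done:
- robot.move_ptp(position, orientation): joint-space move of the TCP to a pose.
- robot.move_linear(position, velocity=0.15, frame=None, threshold=None): straight line of the TCP; frame=None keeps the orientation; velocity is the mean speed in m/s. With threshold (N) it stops when the force on the tool has changed by that much, and returns True; else False.
- robot.goto_joints(angles): joint-space move.
- robot.gripper_to(opening): finger opening in m; the grip force is fixed at half the most; returns when the fingers have stopped.
- robot.pause(seconds).
- robot.ik(position, orientation): joint angles nearest the present ones, or None.
- robot.get_state(): the state.
- robot.grab_frame(name): name is "scene" or "top"; returns the picture (384x512x3 uint8, red, green, blue); there is no depth.
- robot.camera_info(name): a dict with "fx", "fy", "cx", "cy" (pixels), "rvec" (rotation vector, rad) and "tvec" (3), from world to camera coordinates, as OpenCV has them. Camera axes: x right, y down, z forward; pixel columns grow to the right and rows downward; lengths in m; the calibration is good to about 2 mm. A picture is of the moment at which its call begins. camera_info takes no time and is no camera call.
A pose or a line that the arm cannot do raises robot.PlanningError and nothing moves.
- robot.sign_off(): hands the job in, once; it reports no verdict.
The state is a dict: "time": time; "qpos": joint angles; "joint_vel": joint speeds; "effort": joint torques, N m; "ee_pos": TCP position; "tool_rot": TCP orientation; "force": force on the tool from outside, world axes, zero at the start; "moment": the same for the moment, N m; "opening": finger opening in m.
Only numpy, scipy, OpenCV 4.12 (cv2) and the standard library are available. Lean on these libraries where they do the work, as an engineer would, in place of code of your own. Each camera call takes 0.05 s, during which the arm holds its last target.

### The job

Clear the bench beside the grinder: with your fingertips, sweep the three rusty bar offcuts along the bench top into the three-sided scrap pen, until all three lie flat and completely inside it. Push them only - nothing is picked up or lifted off the bench - and leave the two brass bushes standing among them, and everything else on the bench, where they are.

Things in the scene. Friction and masses are not known exactly. Their poses are not given: they have to be found in the camera images.
- offcut1: rust-brown solid steel disc cut off a round bar, one of three alike: 30 mm diameter, 18 mm high, about 100 g, lying flat loose on the bench top. Offcuts and bushes lie in an arc before the pen mouth, about 70 mm apart, each with a clear straight path in. Origin: centre of its underside; z up.
- offcut2: rust-brown solid steel disc cut off a round bar, one of three alike: 30 mm diameter, 18 mm high, about 100 g, lying flat loose on the bench top. Offcuts and bushes lie in an arc before the pen mouth, about 70 mm apart, each with a clear straight path in. Origin: centre of its underside; z up.
- offcut3: rust-brown solid steel disc cut off a round bar, one of three alike: 30 mm diameter, 18 mm high, about 100 g, lying flat loose on the bench top. Offcuts and bushes lie in an arc before the pen mouth, about 70 mm apart, each with a clear straight path in. Origin: centre of its underside; z up.
- bush1: bright brass bush (short tube), one of two alike: 28 mm outside diameter, 16 mm bore, 35 mm high, standing loose on end among the offcuts; not to be disturbed. Origin: centre of its underside; z up.
- bush2: bright brass bush (short tube), one of two alike: 28 mm outside diameter, 16 mm bore, 35 mm high, standing loose on end among the offcuts; not to be disturbed. Origin: centre of its underside; z up.
- pen: red-painted steel scrap pen fixed to the bench: back, left and right walls 30 mm high, 6 mm thick; open front, no lip; inside is the level bench top (z = 0), painted dull yellow, 120 mm deep (its x) by 190 mm wide (its y). Origin: centre of the inside at bench level; x points from the open mouth (x = -60 mm, facing roughly the robot) to the back wall (inner face x = +60 mm); side walls' inner faces y = +-95 mm.
- wrench: bystander: steel open wrench, about 180 mm long, lying to the left; origin under its middle.
- screwdriver: bystander: screwdriver with red handle lying to the right; origin under its middle.
- carton: bystander: orange and white carton, 100 x 65 x 45 mm, to the right; origin centre of its underside.
- tub: bystander: grey round tub with white lid, 90 mm diameter, 65 mm high, to the left; origin centre of its underside.
- oil: bystander: amber bottle with black cap, 52 mm diameter, 130 mm high, at the back right; origin centre of its underside.

How it is judged:
By the outcome, as a careful person would: the job done as asked, in the order asked, and still so for the second after the job is handed in, with the robot touching nothing.
It also fails if it takes over 58 s, if anything falls off the work surface, if the arm or the gripper's body presses on something with over 40 N, if the wrist force passes 120 N, or if a joint passes its speed limit or range.

## Working session

There is one attempt and no reset: what is moved stays moved. The work goes in short steps, each a Python script; the robot and the scene stay as the last script left them, time stands still between calls to the robot, and variables do not carry over. Pictures are saved under pics/ and viewed, and the job is handed in when it is done.

```bash
mkdir -p pics; ls
python3 - <<'E'
from rig import robot
import cv2
for n in ["scene","top"]:
    im=robot.grab_frame(n); cv2.imwrite(f"pics/{n}0.png",im[:,:,::-1]); print(n,robot.camera_info(n))
s=robot.get_state();print(s["time"],s["ee_pos"],s["tool_rot"],s["opening"])
E
```

```text
pics
scene {'fx': 463.7557292740039, 'fy': 463.7557292740039, 'cx': 253.5389059536577, 'cy': 185.72230560594068, 'rvec': array([ 1.32755866,  2.37664604, -0.80323645]), 'tvec': array([ 0.28525898, -0.34732847,  1.58472075])}
top {'fx': 398.3370122390825, 'fy': 398.3370122390825, 'cx': 250.67983428146215, 'cy': 193.60017574571063, 'rvec': array([ 2.1597611 , -2.1438955 ,  0.16771322]), 'tvec': array([-0.01155871,  0.55742855,  1.05365053])}
0.1 [0.1766957  0.59919681 0.22391429] [[-9.59168572e-01  2.82834916e-01 -2.47123713e-04]
 [ 2.82835019e-01  9.59168030e-01 -1.02064424e-03]
 [-5.16406623e-05 -1.04886512e-03 -9.99999449e-01]] 0.094041216048566
```

View pics/top0.png

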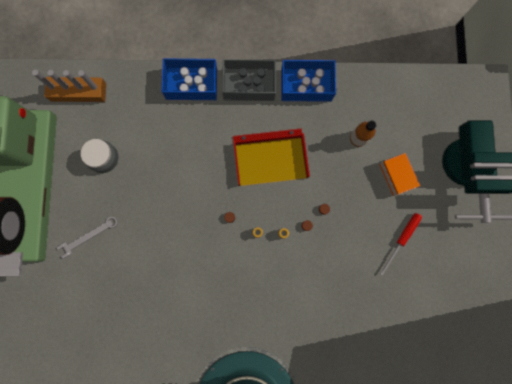

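View pics/scene0.png

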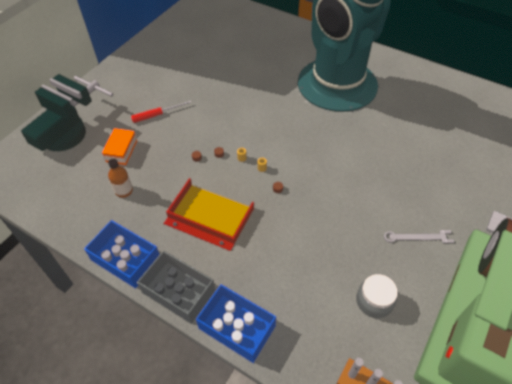

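The top view shows the pen around (271,160). The offcuts are near (229,217), (307,226) and (324,209), with the bushes at (258,232) and (284,233). Next I'll measure them in both views.

```bash
cat > h.py <<'E'
import numpy as np, cv2
from rig import robot
def cast(n,uv,z):
    c=robot.camera_info(n);R=cv2.Rodrigues(c["rvec"])[0];t=c["tvec"]
    d=R.T@np.array([(uv[0]-c["cx"])/c["fx"],(uv[1]-c["cy"])/c["fy"],1]);o=-R.T@t
    return (o+d*(z-o[2])/d[2])[:2]
def proj(n,P):
    c=robot.camera_info(n);K=np.array([[c["fx"],0,c["cx"]],[0,c["fy"],c["cy"]],[0,0,1]])
    return cv2.projectPoints(np.array(P,float).reshape(-1,3),c["rvec"],c["tvec"],K,None)[0].reshape(-1,2)
def blobs(n,im,kind):
    hsv=cv2.cvtColor(im,cv2.COLOR_RGB2HSV);h,s,v=[hsv[...,i].astype(int) for i in range(3)]
    if kind=="rust": m=((h<11)|(h>174))&(s>115)&(v>40)&(v<170)
    if kind=="brass": m=(h>14)&(h<32)&(s>110)&(v>90)
    if kind=="red": m=((h<6)|(h>174))&(s>180)&(v>90)
    k,l,st,ce=cv2.connectedComponentsWithStats(m.astype(np.uint8),connectivity=8)
    return [(ce[i],st[i,4],tuple(st[i,:4])) for i in range(1,k) if st[i,4]>15],l
E
python3 - <<'E'
from h import *
print(proj("top",[[0,0,0],[.177,.599,.2]]))
for n in ["top","scene"]:
    im=robot.grab_frame(n)
    for k,z in [("rust",.01),("brass",.025)]:
        for c,a,b in blobs(n,im,k)[0]: print(n,k,c.round(1),a,b[2:],cast(n,c,z).round(4), cast(n,c,z+.008).round(4))
    x0,y0=((215,120) if n=="top" else (150,130)); 
    cv2.imwrite(f"pics/{n}_crop.png",cv2.resize(im[y0:y0+130,x0:x0+150,::-1],None,fx=5,fy=4.6,interpolation=cv2.INTER_CUBIC))
E
```

```text
[[246.31001444 404.33838011]
 [-25.74223866 352.38486306]]
top rust [ 22.1 112.2] 58 (np.int32(7), np.int32(10)) [0.7939 0.6542] [0.7911 0.6495]
top rust [270.6 142. ] 831 (np.int32(77), np.int32(58)) [ 0.7125 -0.0643] [ 0.7102 -0.0638]
top rust [323.9 208.7] 86 (np.int32(11), np.int32(10)) [ 0.5208 -0.2141] [ 0.5199 -0.2125]
top rust [229.3 216.9] 77 (np.int32(10), np.int32(10)) [0.4955 0.0515] [0.4948 0.0512]
top rust [409.  229.2] 330 (np.int32(25), np.int32(33)) [ 0.4647 -0.4517] [ 0.4643 -0.4484]
top rust [306.6 225.2] 79 (np.int32(10), np.int32(10)) [ 0.474  -0.1647] [ 0.4735 -0.1635]
top brass [82.  81.7] 33 (np.int32(9), np.int32(10)) [0.8824 0.4816] [0.8789 0.4781]
top brass [90.4 90.9] 310 (np.int32(44), np.int32(22)) [0.8546 0.4556] [0.8513 0.4523]
top brass [53.4 82.2] 25 (np.int32(11), np.int32(9)) [0.8798 0.5638] [0.8763 0.5597]
top brass [68.4 82.7] 38 (np.int32(11), np.int32(10)) [0.8788 0.5204] [0.8753 0.5167]
top brass [54.5 94.8] 30 (np.int32(10), np.int32(4)) [0.8417 0.5576] [0.8385 0.5536]
top brass [269.8 161.8] 2652 (np.int32(69), np.int32(47)) [ 0.6509 -0.061 
[... 1156 characters left out ...]
1), np.int32(19)) [-0.306  -0.2886] [-0.2944 -0.2831]
scene brass [116.1 143. ] 177 (np.int32(23), np.int32(23)) [ 0.6133 -0.4417] [ 0.6178 -0.4351]
scene brass [241.2 153.9] 106 (np.int32(9), np.int32(13)) [ 0.4538 -0.0967] [ 0.4595 -0.0927]
scene brass [261.7 164. ] 110 (np.int32(10), np.int32(13)) [ 0.4553 -0.0255] [ 0.4611 -0.0221]
scene brass [211.7 209.9] 2115 (np.int32(74), np.int32(51)) [ 0.6623 -0.057 ] [ 0.6664 -0.0534]
scene brass [346.2 369.6] 32 (np.int32(11), np.int32(16)) [0.8509 0.4257] [0.8536 0.4257]
scene brass [365.  371.8] 26 (np.int32(9), np.int32(8)) [0.8342 0.4619] [0.837  0.4615]
scene brass [348.8 381.1] 78 (np.int32(25), np.int32(7)) [0.8696 0.4404] [0.8721 0.4402]
```

View pics/top_crop.png

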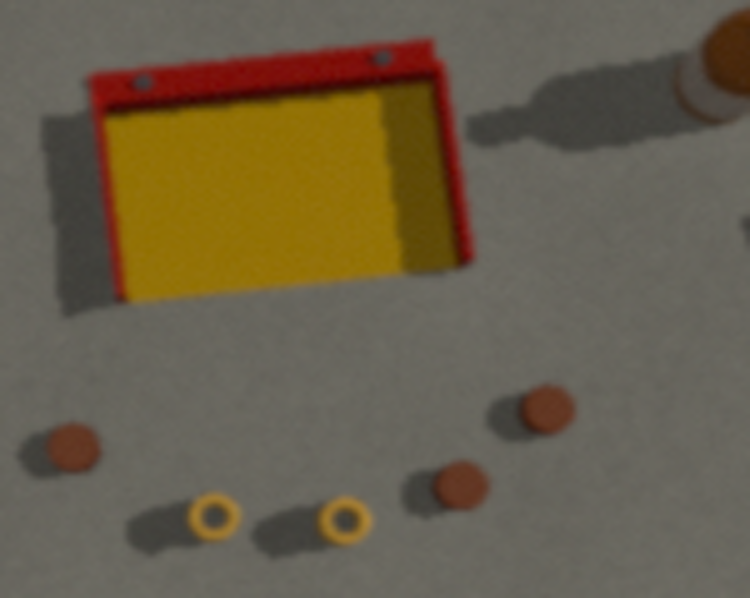

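View pics/scene_crop.png

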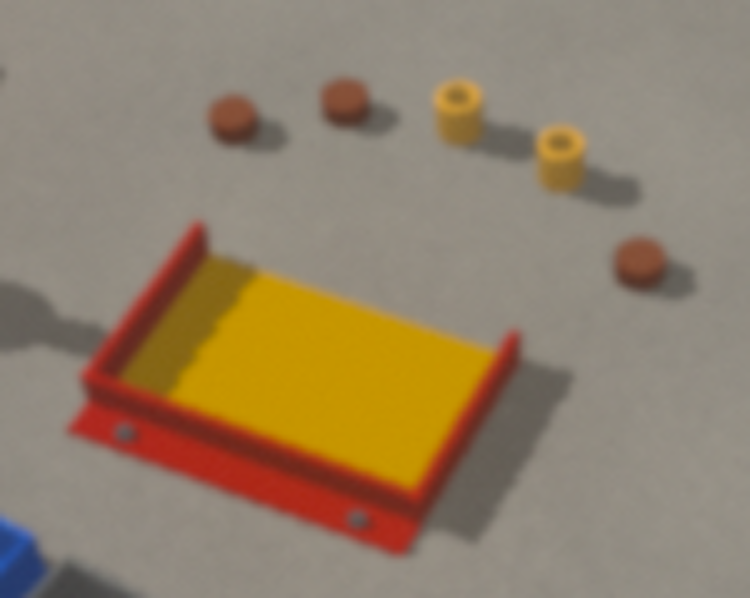

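```bash
cat >> h.py <<'E'
Z=0.0235
def frames(d):
    z=np.array([0,0,-1.]);x=np.r_[d,0]
    return [np.column_stack([s*x,np.cross(z,s*x),z]) for s in (1,-1)]
E
python3 - <<'E'
from h import *
pts={"FL":(128,300),"FR":(460,266),"BR":(436,82),"BL":(105,108)}
for k,(u,v) in pts.items(): print("top",k,cast("top",(215+u/5,120+v/4.6),0).round(4))
for k,(u,v) in {"FL":(497,352),"FR":(212,255)}.items(): print("scene",k,cast("scene",(150+u/5,130+v/4.6),0).round(4))
robot_q=robot.get_state()["qpos"]
C={k:np.array(cast("top",(215+u/5,120+v/4.6),0)) for k,(u,v) in pts.items()}
o=sum(C.values())/4; x=(C["BL"]+C["BR"]-C["FL"]-C["FR"]);x/=np.linalg.norm(x);y=np.array([-x[1],x[0]])
print("o",o,"yaw",np.arctan2(x[1],x[0]))
for k in C: print(k,x@(C[k]-o),y@(C[k]-o))
D={"A":(.495,.051),"B":(.473,-.1648),"C":(.520,-.2138)}
for n,p in D.items(): p=np.array(p); print(n,x@(p-o),y@(p-o))
for n,p in {"b1":(.453,-.0255),"b2":(.4515,-.0975)}.items(): p=np.array(p); print(n,x@(p-o),y@(p-o))
E
```

```text
top FL [0.5873 0.0211]
top FR [ 0.6104 -0.1692]
top BR [ 0.7287 -0.1569]
top BL [0.7099 0.0356]
scene FL [0.5859 0.0141]
scene FR [ 0.6091 -0.1641]
o [ 0.65908684 -0.06735121] yaw 0.11141737907717937
FL -0.061501121938902746 0.09584350912177858
FR -0.059683913549952915 -0.09584350912177857
BR 0.059247118795384385 -0.09670649500116345
BL 0.061937916693471276 0.09670649500116346
A -0.14991030352277993 0.13586170003614756
B -0.19576804774630469 -0.07615411846504301
C -0.15450763427705577 -0.13007608319507324
b1 -0.20015568831671568 0.06450589223531518
b2 -0.20965185176230167 -0.006880891414144165
```

```bash
cat >> h.py <<'E'
O=np.array([.65909,-.06735]);YAW=.1114
X=np.array([np.cos(YAW),np.sin(YAW)]);Y=np.array([-X[1],X[0]])
def w(p): return O+X*p[0]+Y*p[1]
def pen(p): p=np.asarray(p)-O; return np.array([X@p,Y@p])
D={"A":(.495,.051),"B":(.473,-.1648),"C":(.520,-.2138)}
T={"A":(-.020,.020),"B":(.035,-.057),"C":(-.015,-.025)}
G=.014; OFF=.008+np.sqrt(.015**2-(G/2)**2)
def plan(n,p=None):
    p=np.array(D[n] if p is None else p);t=w(T[n]);d=(t-p)/np.linalg.norm(t-p)
    return p-d*.048, t-d*OFF, d
def v3(p,z): return np.r_[p,z]
E
python3 - <<'E'
from h import *
for n in "BCA":
    s,e,d=plan(n)
    for R in frames(d):
        print(n,s.round(3),e.round(3)); [print("  ",None if (q:=robot.ik(v3(p,z),R)) is None else np.round(q,2)) for p,z in((s,.11),(s,Z),(e,Z))]
E
```

```text
B [ 0.426 -0.174] [ 0.679 -0.124]
   [-0.53  0.48  1.04  2.14 -0.57  0.83 -0.51]
   [-0.16  0.52  0.57  2.17 -0.51  0.59 -0.59]
   [-0.36  0.91  0.78  1.58 -0.74  0.97 -0.72]
B [ 0.426 -0.174] [ 0.679 -0.124]
   [-0.52  0.47  1.03  2.14 -0.56  0.83  2.62]
   [-0.18  0.53  0.6   2.17 -0.53  0.59  2.57]
   [-0.12  0.79  0.38  1.57 -0.35  0.85  2.16]
C [ 0.485 -0.247] [ 0.632 -0.108]
   [-0.18  0.52  0.76  1.93 -0.47  0.87  0.01]
   [ 0.    0.62  0.52  1.96 -0.47  0.68  0.01]
   [-0.34  0.79  0.66  1.72 -0.62  0.85 -0.22]
C [ 0.485 -0.247] [ 0.632 -0.108]
   [ 0.99  0.52 -0.73  1.9   0.44  0.89  2.37]
   [ 0.98  0.68 -0.73  1.93  0.64  0.78  2.21]
   [-0.04  0.69  0.22  1.71 -0.2   0.76  2.61]
A [0.456 0.079] [ 0.62  -0.037]
   [-1.11  0.51  1.09  2.13 -0.61  0.85 -1.84]
   [-1.08  0.78  1.08  2.17 -1.    0.83 -1.53]
   [-0.7   1.    1.08  1.78 -1.02  1.05 -1.41]
A [0.456 0.079] [ 0.62  -0.037]
   [-0.63  0.31  0.45  2.12 -0.2   0.75  0.9 ]
   [-0.51  0.47  0.32  2.16 -0.28  0.55  0.97]
   [-0.29  0.7   0.42  1.76 -0.39  0.76  1.27]
```

```bash
cat >> h.py <<'E'
def look(tag):
    im=robot.grab_frame("top"); cv2.imwrite(f"pics/top_{tag}.png",cv2.resize(im[100:270,180:400,::-1],None,fx=3.4,fy=3.4,interpolation=cv2.INTER_CUBIC))
    im2=robot.grab_frame("scene"); cv2.imwrite(f"pics/scene_{tag}.png",cv2.resize(im2[100:270,140:360,::-1],None,fx=3.4,fy=3.4,interpolation=cv2.INTER_CUBIC))
    for n,i in (("top",im),("scene",im2)):
      for k,z in (("rust",.012),("brass",.025)):
        for c,a,b in blobs(n,i,k)[0]:
            P=cast(n,c,z)
            if 30<a<150 and .4<P[0]<.75 and -.3<P[1]<.12: print(n,k,c.round(0),a,"w",P.round(4),"pen",(pen(P)*1000).round(0))
def st():
    s=robot.get_state();print("t",round(s["time"],2),s["ee_pos"].round(4),"F",s["force"].round(1),"open",round(s["opening"],4))
def sweep(n,opt,p=None):
    s,e,d=plan(n,p);R=frames(d)[opt]
    robot.move_ptp(v3(s,.10),R)
    print("down stop",robot.move_linear(v3(s,Z),velocity=.1,threshold=15)); st()
    print("push stop",robot.move_linear(v3(e,Z),velocity=.08,threshold=15)); st()
    robot.move_linear(v3(e-d*.015,Z),velocity=.08)
    robot.move_linear(v3(e-d*.015,.10),velocity=.15); st()
E
python3 - <<'E'
from h import *
robot.move_linear([.33,.25,.2],velocity=.25)
robot.gripper_to(G); st()
sweep("A",1)
look("a")
E
```

```text
t 3.16 [0.33 0.25 0.2 ] F [ 0.7 -0.3 -0.2] open 0.0135
down stop False
t 5.01 [0.4561 0.0789 0.024 ] F [-0.9  0.1  0.2] open 0.014
push stop False
t 7.67 [ 0.6196 -0.0373  0.0235] F [-0.2  0.5 -0.2] open 0.0142
t 8.66 [ 0.6071 -0.0287  0.0993] F [-0.  -0.5 -0.1] open 0.0143
top rust [324. 209.] 84 w [ 0.5203 -0.2138] pen [-154. -130.]
top rust [307. 225.] 79 w [ 0.4739 -0.1642] pen [-195.  -76.]
top brass [285. 233.] 54 w [ 0.4517 -0.1017] pen [-210.  -11.]
scene rust [196. 156.] 61 w [ 0.5199 -0.2138] pen [-155. -130.]
scene rust [220. 208.] 34 w [ 0.6383 -0.0493] pen [-19.  20.]
scene brass [243. 153.] 59 w [ 0.4481 -0.0949] pen [-213.   -4.]
scene brass [262. 164.] 111 w [ 0.4554 -0.0253] pen [-198.   64.]
```

Run:
```python
from h import *
sweep("B",0)
look("b")
```

```text
down stop False
t 11.21 [ 0.4261 -0.1742  0.0239] F [ 0.8 -0.2  0.2] open 0.0137
push stop False
t 14.58 [ 0.6793 -0.1243  0.0236] F [ 0.4 -0.4 -0.7] open 0.014
t 15.57 [ 0.6644 -0.1267  0.0993] F [ 0.5 -0.6 -0.6] open 0.0142
top rust [324. 209.] 83 w [ 0.5205 -0.2139] pen [-154. -130.]
top brass [259. 234.] 33 w [ 0.4488 -0.0319] pen [-205.   59.]
top brass [283. 233.] 78 w [ 0.4515 -0.0977] pen [-210.   -7.]
scene brass [241. 154.] 106 w [ 0.4538 -0.0967] pen [-207.   -6.]
scene brass [262. 164.] 111 w [ 0.4554 -0.0253] pen [-198.   64.]
```

View pics/scene_a.png

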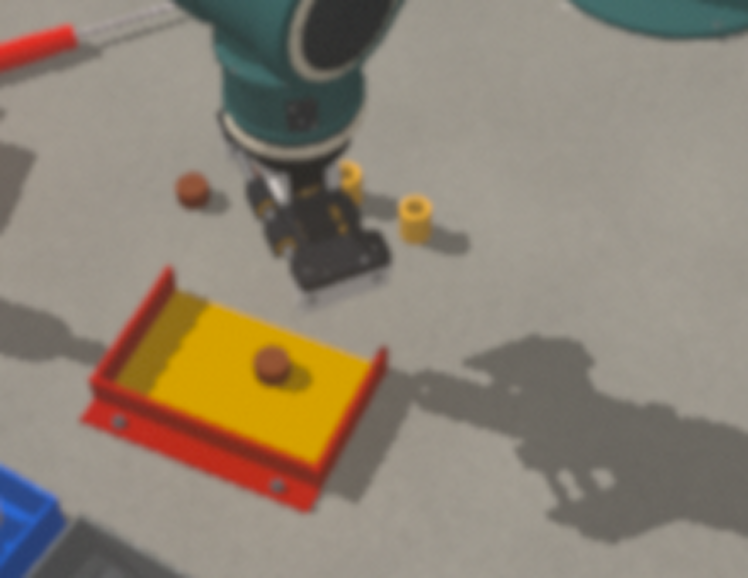

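View pics/scene_b.png

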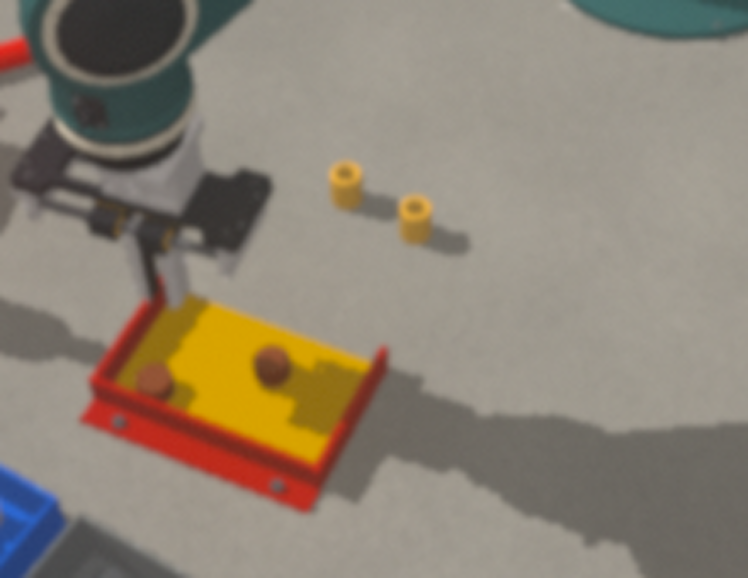

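Two offcuts are now in the pen, at crop pixels (272,365) and (155,381). Both bushes still stand where they were, at (346,186) and (415,219). Next is the third offcut.

Run:
```python
from h import *
sweep("C",0)
robot.move_linear([.40,.15,.25],velocity=.2)
robot.move_linear([.30,.38,.25],velocity=.2)
look("c"); st()
im=robot.grab_frame("top"); cv2.imwrite("pics/top_full.png",im[:,:,::-1])
```

```text
down stop False
t 17.46 [ 0.4854 -0.247   0.0239] F [-0.1 -0.  -0.2] open 0.014
push stop False
t 20.12 [ 0.6314 -0.1086  0.0235] F [ 0.7 -0.6  0.7] open 0.0142
t 21.12 [ 0.6204 -0.1183  0.0993] F [ 0.2  0.3 -0.7] open 0.0138
top rust [290. 146.] 50 w [ 0.7002 -0.1196] pen [ 35. -56.]
top rust [281. 164.] 52 w [ 0.6468 -0.0927] pen [-15. -24.]
top rust [266. 167.] 53 w [ 0.6372 -0.0496] pen [-20.  20.]
top brass [257. 232.] 74 w [ 0.4531 -0.0259] pen [-200.   64.]
top brass [283. 233.] 77 w [ 0.4512 -0.0978] pen [-210.   -7.]
scene rust [205. 203.] 48 w [ 0.6472 -0.0923] pen [-15. -23.]
scene rust [220. 207.] 46 w [ 0.6379 -0.0495] pen [-19.  20.]
scene brass [241. 154.] 105 w [ 0.4537 -0.0966] pen [-207.   -6.]
scene brass [262. 164.] 109 w [ 0.4553 -0.0257] pen [-198.   64.]
t 24.66 [0.3005 0.3793 0.2501] F [-0.3 -0.2  0.5] open 0.0141
```

View pics/top_full.png

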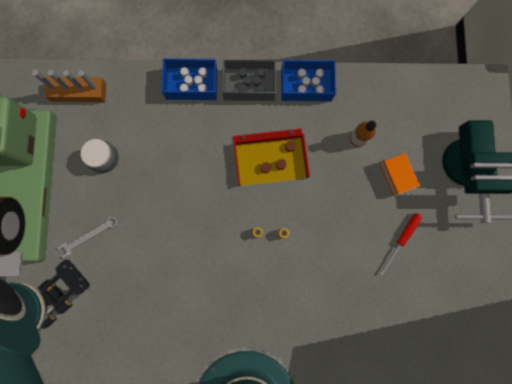

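View pics/scene_c.png

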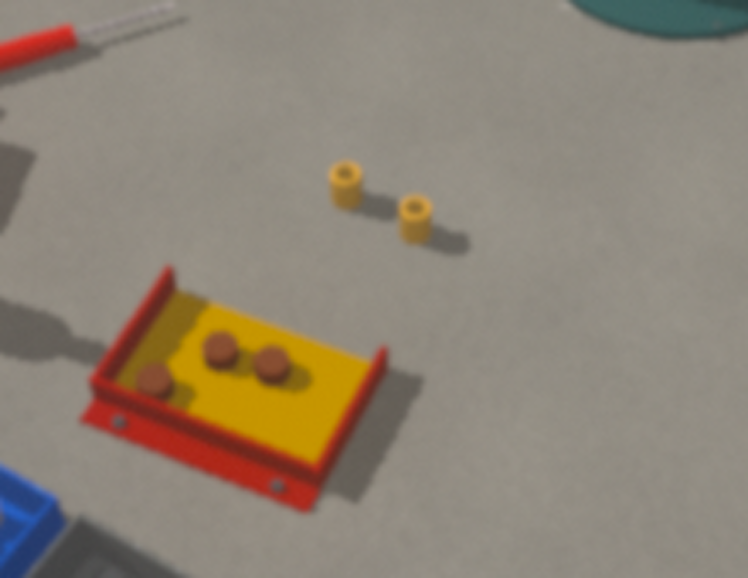

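View pics/top_c.png

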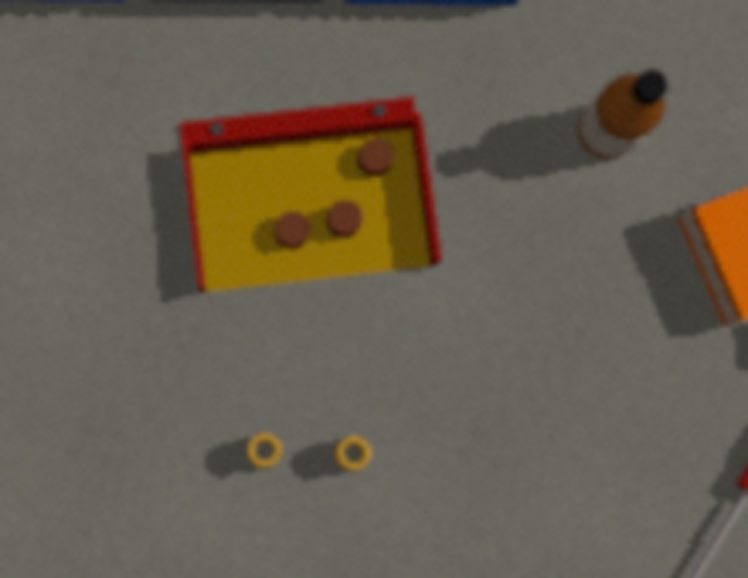

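All three offcuts lie flat inside the pen, at top-view crop pixels (375,157), (344,218) and (291,230). The bushes, at (264,450) and (353,453), and everything else are where they started, and the arm is clear.

Run:
```python
from h import *
robot.sign_off(); st()
```

```text
the job is handed in; nothing more can be done
the job is handed in; nothing more can be done
```

All three offcuts are in the scrap pen, lying flat and fully inside. I handed the job in at about 25 s of the 58 s allowed. I pushed each one in a straight line with the nearly closed fingertips, which cradled the disc, and nothing was lifted.

- **Offcuts:** in the pen's frame they ended at about (-20, +20), (-15, -24) and (+35, -56) mm. The closest edge is about 10 mm from the back wall, and the one nearest the mouth is about 25 mm inside. The top and scene cameras agree within about 1 mm for two of them. The colour mask missed the third, by the back wall, in the scene camera. I checked it in the top view and by eye in the scene picture.
- **Bushes:** both are still standing, within 1 mm of where they were first measured. Two readings during the job looked 4–6 mm off because the arm partly hid a bush, and they returned to the original values once it moved away.
- **Everything else:** the other items look unmoved in the final top picture, which I compared by eye only. Force readings taken between moves stayed under about 1 N, and no push hit its 15 N stop.

The arm was parked clear of everything at hand-in.

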